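# Fit the keyed knob to the viewing carousel and bring the red dish to the microscope

## Task

The turning knob is off the finds carousel. Fit it over the keyed shaft in the middle, its slot lined up with the key, so that it sits fully down on the collar; then turn the carousel with the knob until the red dish stands right at the red arrow under the little microscope, and let go. Touch only the knob, never the carousel or its stand (the finds are fragile), and leave the other things on the table where they are.

Things in the scene. Friction and masses are not known exactly. Their poses are not given: they have to be found in the camera images.
- knob: Loose knob, 0.08 to 0.17 kg, upright on the table, bore downwards. Origin: centre of its underside; z up, x to the side where the bore's key slot lies. Black round skirt 56 mm across, 39 mm high, with a blue grip bar on it (68 mm high over all). The bore opens below, 34 mm deep, 18.4 mm across, with one slot 8 mm wide reaching 15.5 mm from the axis on the +x side.
- knob_bar (a point): Middle of the knob's blue grip bar, on its axis 53.5 mm above its underside, axes as the knob's. The bar is 52 mm long (x), 12 mm thick (y), 29 mm high, standing on the skirt. Yellow stripes on the +x half of its top, on its +x end and down the skirt mark the slot side.
- shaft_foot (a point): Point on the carousel's axis on top of its dark collar (60 mm across, 52 mm above the table), where the underside centre of the seated knob comes to lie. Turns with the carousel; x points to the key and the red dish. From here a steel shaft 16 mm across rises 30 mm (top 3 mm tapered). Fitted, the knob has about 6 degrees of play either way.
- key (a point): Middle of the top of the brass key on the shaft, axes as shaft_foot. The key is 5 mm wide, reaches from the shaft to 13 mm from the axis, and rises 22 mm above the collar, so the shaft's tip stands 8 mm above it. A yellow stripe on collar and disc runs on from the key to the red dish.
- red_dish (a point): Middle of the top of the red specimen dish, 36 mm across, 10 mm high, on the carousel's disc (208 mm across, top 42 mm above the table), 81 mm from the axis. Five white dishes of the same size stand on the disc at the same radius, 60 degrees apart.
- index (a point): Tip of the red arrow on the fixed stand, 105 mm from the carousel's axis, 46 mm above the table, its x pointing outwards from the axis. The red dish is in place when it lies on the line from the axis to this point. Behind the arrow, 130 to 180 mm from the axis, stands the small white microscope, up to 115 mm high.
- carousel (a joint): Angle of the carousel about its upright axis, rad, growing counter-clockwise seen from above; 0 when the red dish is exactly at the red arrow. It starts between 0.5 and 1.4, so the knob has to be turned clockwise. Stiff enough to stay where it is left (about 0.1 N m to turn it).
- stand: Fixed round grey stand of the carousel, 236 mm across, bearing the red arrow and the microscope on its +x side. Origin: centre of its underside on the table.
- pin_block: Bystander: small white block 42 x 30 x 16 mm with six pins standing in it to 37 mm. Origin: centre of the underside.
- jar: Bystander: closed jar 42 mm across, 45 mm high. Origin: centre of the underside.
- tweezers: Bystander: steel tweezers 115 mm long lying flat. Origin: their middle.
- magnifier: Bystander: black magnifying glass lying flat, 80 mm across, handle 100 mm. Origin: centre of the lens underside.
- brush: Bystander: brush lying on the table. Origin: near its middle.
- iron_knife: Bystander: rusty iron knife blade 155 mm long lying in the dark eight-sided tray. Origin: underside near its middle.
Things that resemble listed ones, but are neither listed nor needed, are in the scene too. There is more than one size of the knob; the job needs the middle-sized.

How it is judged (in metres and radians):
On the way:
1. the knob sits fully down on the carousel's collar, key in slot (z of knob in the frame of shaft_foot between -0.003 and 0.0035 m and horizontal distance between knob and shaft_foot below 0.004 m and angle between the x axis of knob and the x axis of shaft_foot, either way round below 0.25 rad and angle between knob's own z axis and vertical below 0.08 rad), for 0.2 s.
At the end, for the whole second after the job is handed in: The knob sits on the keyed shaft with its underside within 3.5 mm of the collar, within 4 mm of the axis, upright (0.08 rad) and its slot in line with the key (0.25 rad); the carousel stands within 0.12 rad of the red dish being at the red arrow; carousel and knob are at rest (all of step 1 and value of joint carousel between -0.12 and 0.12 rad and velocity of joint carousel between -0.03 and 0.03 rad/s and linear speed of knob below 0.02 m/s); the robot touches nothing.
It fails at once if the robot itself presses on the carousel or its stand (disc, dishes, shaft, microscope) with more than 2 N (contact force between any of the fingers, the arm and stand above 2 N).
It fails at once if a bystander (pin block, jar, tweezers, magnifier, brush or knife) is moved more than 30 mm (distance of any of pin_block, jar, tweezers, magnifier, brush, iron_knife from where it was at the start of the episode above 0.03 m).
It also fails if it takes over 45 s, if anything falls off the work surface, if the arm or the gripper's body presses on something with over 40 N, if the wrist force passes 120 N, or if a joint passes its speed limit or range.

## Robot

A 6-joint arm with a two-finger parallel gripper is mounted at the origin on the work surface. World frame = base frame: x ahead of the robot, y to its left, z up, the work surface at z = 0. Lengths are in m, angles in degrees, forces in N, time in s.
With the tool pointing down it reaches from about 0.3 to 0.75 m from the base axis. Payload 8.5 kg.
Tool frame: the origin (TCP) lies between the finger pads; the fingertips stand 17 mm ahead of it and the grasp point (between the pads) lies 2 mm behind it (env.tip_reach is the distance from the TCP to the fingertips, in m); z points along the fingers, y is the line along which they close (so a half turn about z gives the same grasp; the last joint's range is limited). The gripper opens to 85 mm and grips with 20 to 120 N. Pads are 22 mm wide; open, the fingers measure 114 mm over their backs; the gripper's body (76 mm by 85 mm) begins 54 mm behind the grasp point. The pads swing forward as they close: fully open they stand 13 mm farther back than shut.
Start: joints at [52.523, 21.807, 74.336, -0, 83.858, -12.336], TCP at [0.234, 0.498, 0.248] pointing down, gripper open.
Joint ranges: [-178.18, 178.18], [-50.72, 133.34], [12.68, 142.11], [-81.47, 261.47], [9.98, 163.14], [-165.26, 165.26]. Speed limits (degrees/s): [136.94, 136.94, 180, 180, 180, 180].

## Interface

Orientations are given as a 3x3 rotation matrix whose columns are the frame's x, y, z axes.
In Python, from rig import env, viewer gives the robot as it stands.
- The arm moves only by the tool move_arm, never from a script. Its argument "motion" is a list of rows, each a list of 2 entries, a list of its own where there are three numbers: the shift along the tool's x, y, z normalised to -1 to 1, where 1 is 50 mm, then the turn, a rotation vector about the tool's x, y, z normalised to -1 to 1, where 1 is 8 degrees. A call has 1 to 20 rows; each row shifts and turns the commanded pose from where the row before left it, along the tool's axes as they then stand; what a row does not reach is not made up. A row lasts 1/10 s, in which the tool goes at most 50 mm and 8.59 degrees, less where a joint would pass 70% of its speed; a pose out of reach is approached as far as the arm can. A call with a number of a shift or a turn outside -1 to 1 is refused whole. A call with a gripper value outside its range is refused whole. "claw" is the closure, from 0 (fully open) to 1 (shut), set as the call begins (left out, the last holds). The fingers move at their own pace and stop on an object; "force" is the grip in N (left out, the last holds). Time passes only in rows, so rows that do not move let the fingers close. It gives the time, the measured TCP pose, the force, the opening and the grip force at its end, in the units of the state.
- env.observe(): the state, without advancing time (a new reading comes with each control period).
- viewer.get_image(name): name is "side" or "top" or "wrist"; returns a dict with "frame" (384x512x3 uint8, red, green, blue), "depth" (384x512 float32, m along the optical axis (not along the pixel's ray), 0 where there is no reading), "fx", "fy", "cx", "cy" (pixels), "eye" and "attitude" of the camera in the world; the wrist camera has in their place "T_tool_cam" (4x4, takes a point from camera to tool coordinates, whose origin is the TCP and whose axes are the flange's). Camera axes: x right, y up, looking along -z (the intrinsics and any distortion apply to the point x, -y, -z); pixel columns grow to the right and rows downward; lengths in m; the calibration is good to about 2 mm. A picture is of the moment at which its call begins: read the wrist's pose just before it.
- env.close_job(): hands the job in; it is judged then, once.
The state is a dict: "time_s": time; "q": joint angles; "qvel": joint speeds; "joint_efforts": joint torques, N m; "position": TCP position; "tool_rot": TCP orientation; "ft_force": force on the tool from outside, world axes, zero at the start; "wrist_torque": the same for the moment, N m; "grip_width": finger opening in m; "gripper_force": force on a finger pad.
Only numpy, scipy, OpenCV 4.12 (cv2) and the standard library are available. Lean on these libraries where they do the work, as an engineer would, in place of code of your own. Each camera call takes 0.05 s, during which the arm holds its last target. There are 200 camera calls.

## Working session

There is one attempt and no reset: what is moved stays moved. The work goes in short steps, Python scripts to look and compute and a tool call to move; the robot and the scene stay as the last step left them, time stands still between calls to the robot, and variables do not carry over. Pictures are saved under pics/ and viewed, at most 10 in all, crops included, and the job is handed in when it is done.

Besides the shell and the picture viewer there is one more tool, called after ">>>" as name([rows], argument=value, ...), one row to a line, values as JSON. move_arm: Moves the arm, as the interface text tells. Scaled input: -1 to 1 covers 50 mm each way for a shift and 8 degrees each way for a turn. Its arguments: {"type":"object","properties":{"motion":{"type":"array","items":{"type":"array"}},"claw":{"type":"number"},"force":{"type":"number"}},"required":["motion"]}

```bash
ls; mkdir -p pics; cat > h.py <<'E'
import numpy as np, cv2
from rig import env, viewer
def grab(n):
    s=env.observe(); im=viewer.get_image(n)
    if 'eye' in im:
        R=np.array(im['attitude']);t=np.array(im['eye'])
    else:
        T=np.array(im['T_tool_cam']);Rt=np.array(s['tool_rot']);R=Rt@T[:3,:3];t=Rt@T[:3,3]+np.array(s['position'])
    im['R']=R;im['t']=t
    return im
def xyz(im):
    d=im['depth'];v,u=np.mgrid[:d.shape[0],:d.shape[1]]
    p=np.stack([(u-im['cx'])/im['fx']*d,-(v-im['cy'])/im['fy']*d,-d],-1)
    return p@im['R'].T+im['t']
def onz(im,u,v,z):
    r=im['R']@np.array([(u-im['cx'])/im['fx'],-(v-im['cy'])/im['fy'],-1]);return im['t']+r*(z-im['t'][2])/r[2]
E
python3 - <<'E'
from h import *
for n in['top','side']:
    im=grab(n);np.savez('pics/'+n,**{k:v for k,v in im.items()})
    print(n,im.keys(),np.shape(im['R']),im['t'],im['fx'])
    cv2.imwrite(f'pics/{n}1.png',cv2.resize(im['frame'][...,::-1],(800,600),interpolation=cv2.INTER_CUBIC))
E
```

```text
pics
top dict_keys(['frame', 'depth', 'fx', 'fy', 'cx', 'cy', 'eye', 'attitude', 'R', 't']) (3, 3) [ 0.26756967 -0.06140155  1.13127334] 378.3535466259524
side dict_keys(['frame', 'depth', 'fx', 'fy', 'cx', 'cy', 'eye', 'attitude', 'R', 't']) (3, 3) [-0.11965065 -0.7751454   0.63981433] 380.9378331743273
```

View pics/top1.png

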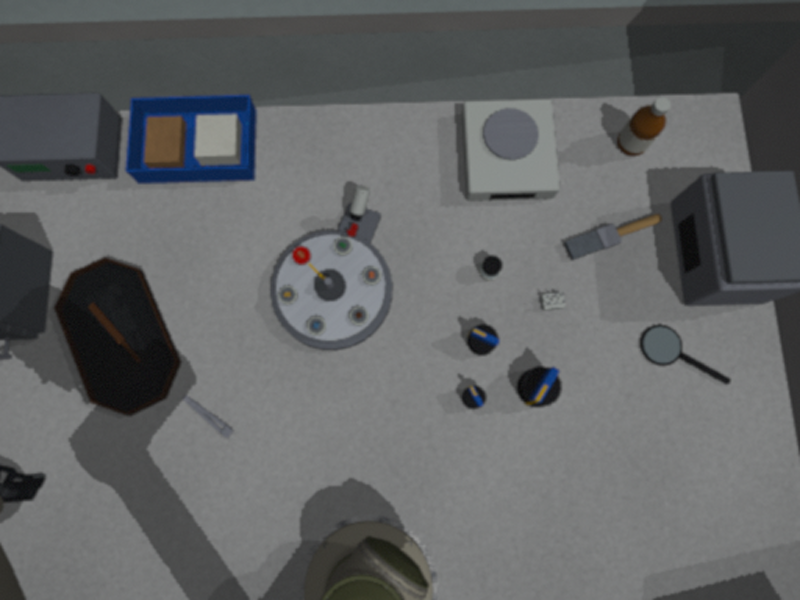

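View pics/side1.png

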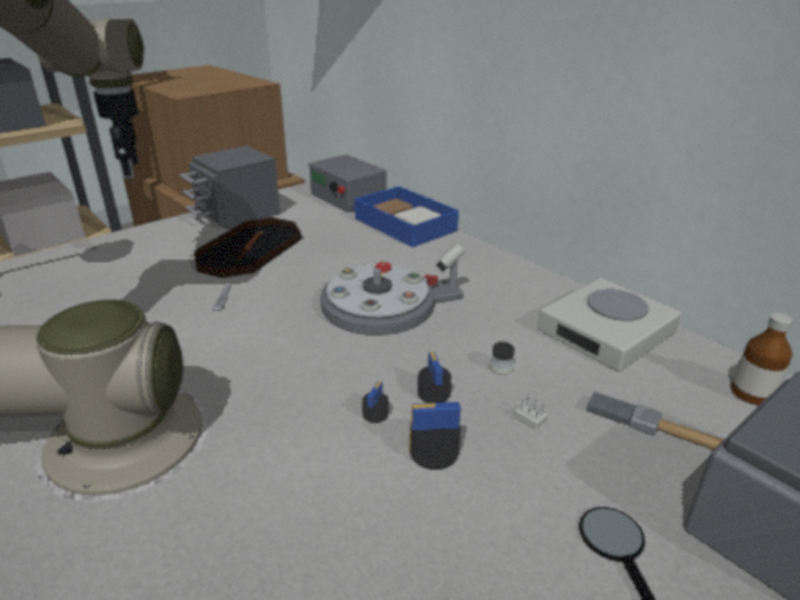

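The top view shows the middle-sized knob at (483,338) with its yellow end to the upper left. The carousel hub is at (331,285), the red dish at (302,256) and the arrow at (352,230). The side view agrees with this.

```bash
python3 - <<'E'
from h import *
im=dict(np.load('pics/top.npz'));P=xyz(im);s=1.5625
f=im['frame'].astype(int);h=cv2.cvtColor(im['frame'],cv2.COLOR_RGB2HSV)
g=lambda u,v,z:onz(im,u/s,v/s,z).round(4)
print('hub',g(331,284,.06),'dish',g(302,256,.052),'arrow',g(352,230,.046),'knob',g(483,338,.05))
# blue+yellow mask around the knob
v,u=np.mgrid[:384,:512]
reg=(abs(u-483/s)<14)&(abs(v-338/s)<14)
for nm,lo,hi in[('blue',100,130),('yel',12,35)]:
    m=reg&(h[...,0]>=lo)&(h[...,0]<=hi)&(h[...,1]>100)&(h[...,2]>50)
    uu,vv=u[m].mean(),v[m].mean(); print(nm,m.sum(),uu*s,vv*s,onz(im,uu,vv,.068).round(4),np.median(P[m],0))
m=reg&(f.max(-1)<60);print('skirt',m.sum(),u[m].min()*s,u[m].max()*s,v[m].min()*s,v[m].max()*s)
# disc fit from points at z~.042
d=(abs(P[...,2]-.042)<.004)&(abs(u-331/s)<50)&(abs(v-287/s)<50)
q=P[d][:,:2].astype(np.float32);print('disc',cv2.minEnclosingCircle(q),d.sum())
m=(h[...,1]>150)&((h[...,0]<8)|(h[...,0]>172))&(h[...,2]>80)&(abs(u-331/s)<45)&(abs(v-287/s)<50)
n,l,st,c=cv2.connectedComponentsWithStats(m.astype(np.uint8))
for i in range(1,n):
    if st[i,4]>8: print('red',st[i],c[i]*s,onz(im,*c[i],.05).round(4))
o=env.observe();print(np.round(o['tool_rot'],3),o['position'],o['time_s'])
print(viewer.get_image('wrist')['T_tool_cam'])
x=[im['frame'][a:b,c:d] for a,b,c,d in[(130,240,160,270),(180,290,255,365)]]
cv2.imwrite('pics/crop.png',cv2.resize(np.hstack(x)[...,::-1],(800,400),interpolation=cv2.INTER_CUBIC))
E
```

```text
hub [0.5399 0.0585 0.06  ] dish [0.5985 0.1144 0.052 ] arrow [0.6498 0.019  0.046 ] knob [ 0.4313 -0.2205  0.05  ]
blue 77 487.2362012987013 338.2913961038961 [ 0.4278 -0.2255  0.068 ] [ 0.42895874 -0.22891507  0.06583   ]
yel 11 478.5511363636363 331.6761363636364 [ 0.4404 -0.2105  0.068 ] [ 0.44109765 -0.20963178  0.06913298]
skirt 191 465.625 495.3125 323.4375 353.125
disc ((0.5694828629493713, 0.04845510423183441), 0.13531465828418732) 2456
red [222 143   7   8  32] [352.19726562 229.39453125] [0.6496 0.0183 0.05  ]
red [188 158  10  11  82] [300.55259146 254.5160061 ] [0.6021 0.1175 0.05  ]
[[-0.905  0.425 -0.001]
 [ 0.425  0.905 -0.001]
 [ 0.    -0.001 -1.   ]] [0.23354386 0.49770743 0.24777283] 0.1
[[-5.31628502e-04  9.64446674e-01  2.64276996e-01  6.75362279e-02]
 [ 9.99999679e-01  6.71031377e-04 -4.37214171e-04  5.52309580e-04]
 [-5.99007910e-04  2.64276679e-01 -9.64446721e-01 -1.26018510e-01]
 [ 0.00000000e+00  0.00000000e+00  0.00000000e+00  1.00000000e+00]]
```

View pics/crop.png

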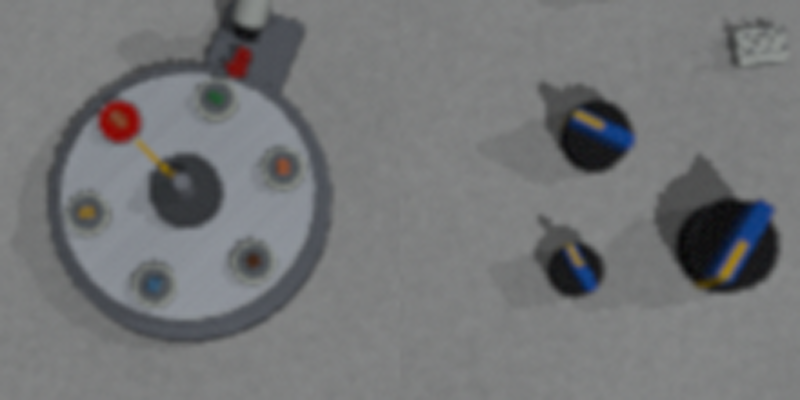

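The crop shows the red dish at about 44° world bearing from the hub and the arrow at about -20°, so the turn is roughly 64°. The knob's slot side points at about 55–60°. I'll turn the tool to match and go above the knob.

>>> move_arm([
  [[0,0,0],[0,0,1]],
  [[0,0,0],[0,0,1]],
  [[0,0,0],[0,0,1]],
  [[0,0,0],[0,0,1]],
  [[0,0,0],[0,0,1]],
  [[0,0,0],[0,0,1]],
  [[0,0,0],[0,0,1]],
  [[0,0,0],[0,0,1]],
  [[0,0,0],[0,0,1]],
  [[0,0,0],[0,0,1]],
  [[0,0,0],[0,0,1]],
  [[0,0,0],[0,0,1]],
], claw=0)

```text
time_s: 1.35
position: [0.2336, 0.4978, 0.248]
tool_rot: [[0.522, 0.853, -0.0], [0.853, -0.522, -0.001], [-0.001, -0.0, -1.0]]
ft_force: [-0.3, -0.2, -0.1]
grip_width: 0.0854
gripper_force: 0.0
```

>>> move_arm([
  [[-0.515,0.541,0.04],[0,0,0]],
  [[-0.515,0.541,0.04],[0,0,0]],
  [[-0.515,0.541,0.04],[0,0,0]],
  [[-0.515,0.541,0.04],[0,0,0]],
  [[-0.515,0.541,0.04],[0,0,0]],
  [[-0.515,0.541,0.04],[0,0,0]],
  [[-0.515,0.541,0.04],[0,0,0]],
  [[-0.515,0.541,0.04],[0,0,0]],
  [[-0.515,0.541,0.04],[0,0,0]],
  [[-0.515,0.541,0.04],[0,0,0]],
  [[-0.515,0.541,0.04],[0,0,0]],
  [[-0.515,0.541,0.04],[0,0,0]],
  [[-0.515,0.541,0.04],[0,0,0]],
  [[-0.515,0.541,0.04],[0,0,0]],
  [[-0.515,0.541,0.04],[0,0,0]],
  [[-0.515,0.541,0.04],[0,0,0]],
  [[-0.515,0.541,0.04],[0,0,0]],
  [[-0.515,0.541,0.04],[0,0,0]],
  [[-0.515,0.541,0.04],[0,0,0]],
  [[-0.515,0.541,0.04],[0,0,0]],
])

```text
time_s: 3.35
position: [0.4304, -0.2242, 0.2081]
tool_rot: [[0.517, 0.856, -0.0], [0.856, -0.517, 0.0], [0.0, -0.0, -1.0]]
ft_force: [1.1, -0.0, -0.0]
grip_width: 0.0853
gripper_force: 0.0
```

```bash
python3 - <<'E'
from h import *
o=env.observe();print(np.round(o['tool_rot'],3),o['position'],o['time_s'],np.round(o['q'],1))
im=grab('wrist');np.savez('pics/w1',**im);cv2.imwrite('pics/w1.png',cv2.resize(im['frame'][...,::-1],(800,600),interpolation=cv2.INTER_CUBIC))
E
```

```text
[[ 0.517  0.856 -0.   ]
 [ 0.856 -0.517  0.   ]
 [ 0.    -0.    -1.   ]] [ 0.43044228 -0.22422976  0.20806575] 3.35 [-41.5  17.4  88.2   0.   74.4 -10.4]
```

View pics/w1.png

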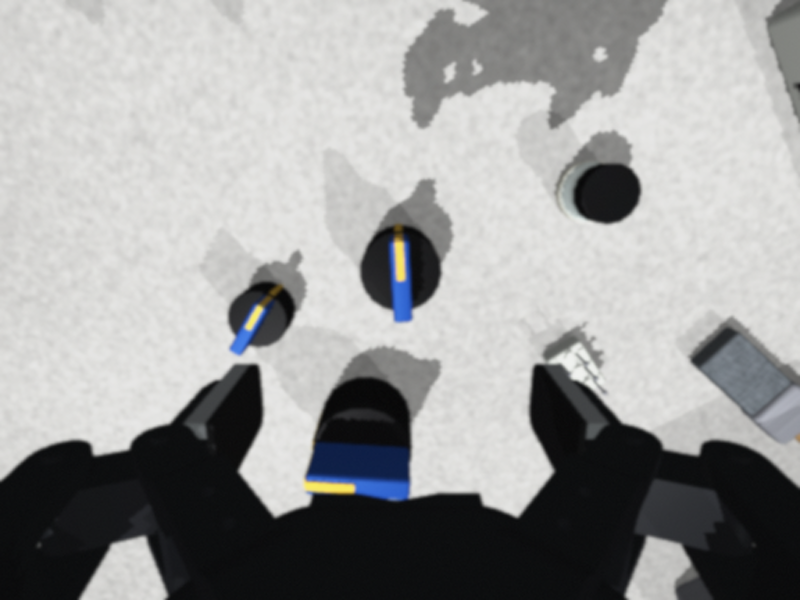

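The wrist picture shows the middle-sized knob centred at about (401,270). Its bar is nearly along the tool x axis with the yellow slot end up at (400,240). The big and small knobs are clear of the fingers.

```bash
python3 - <<'E'
from h import *
im=dict(np.load('pics/w1.npz'));P=xyz(im);s=1.5625
h=cv2.cvtColor(im['frame'],cv2.COLOR_RGB2HSV);v,u=np.mgrid[:384,:512]
reg=(abs(u-401/s)<30)&(abs(v-270/s)<38)
col=(h[...,1]>110)&(h[...,2]>70)
m=reg&col&(abs(P[...,2]-.068)<.006)
q=P[m][:,:2].astype(np.float32);print(m.sum(),P[m][:,2].mean(),cv2.minAreaRect(q))
o=env.observe();R=np.array(o['tool_rot']);p=np.array(o['position'])
c=np.array([*cv2.minAreaRect(q)[0],.06]);print('c',c,'tool delta',R.T@(c-p))
l=(q-p[:2])@R[:2,:2];print('tool x,y extents',l.min(0),l.max(0),np.polyfit(l[:,0],l[:,1],1),np.degrees(np.arctan(np.polyfit(l[:,0],l[:,1],1)[0])))
k=reg&(h[...,2]<60)&(abs(P[...,2]-.039)<.005);print('skirt',cv2.minEnclosingCircle(P[k][:,:2].astype(np.float32)))
for z in(.068,):
  for a in[(400,240),(400,281),(403,320)]: print(a,R.T@(onz(im,a[0]/s,a[1]/s,z)-p))
E
```

```text
540 0.0682812913761873 ((0.43411919474601746, -0.22273311018943787), (0.05168672651052475, 0.011987007223069668), 62.126712799072266)
c [ 0.43411919 -0.22273311  0.06      ] tool delta [ 0.00680833 -0.00148356  0.14758814]
tool x,y extents [-0.01915816 -0.00848015] [0.03241942 0.00512317] [-0.04381074 -0.00088392] -2.50856662265223
skirt ((0.4340972304344177, -0.22221675515174866), 0.026797885075211525)
(400, 240) [ 0.03181782 -0.00211254  0.13954834]
(400, 281) [ 0.00664005 -0.00200099  0.13958751]
(403, 320) [-1.84998097e-02 -9.16367817e-06  1.39629791e-01]
```

>>> move_arm([
  [[0.136,-0.028,0],[0,0,-0.34]],
  [[0,0,0.4],[0,0,0]],
  [[0,0,0.4],[0,0,0]],
  [[0,0,0.4],[0,0,0]],
  [[0,0,0.4],[0,0,0]],
  [[0,0,0.4],[0,0,0]],
  [[0,0,0.4],[0,0,0]],
  [[0,0,0.4],[0,0,0]],
  [[0,0,0.14],[0,0,0]],
  [[0,0,0],[0,0,0]],
  [[0,0,0],[0,0,0]],
])

```text
time_s: 4.5
position: [0.433, -0.2163, 0.062]
tool_rot: [[0.476, 0.88, 0.001], [0.88, -0.476, -0.001], [-0.0, 0.001, -1.0]]
ft_force: [-0.4, 0.2, 0.4]
grip_width: 0.0855
gripper_force: 0.0
```

>>> move_arm([
  [[0,0,0],[0,0,0]],
  [[0,0,0],[0,0,0]],
  [[0,0,0],[0,0,0]],
  [[0,0,0],[0,0,0]],
  [[0,0,0],[0,0,0]],
  [[0,0,0],[0,0,0]],
  [[0,0,0],[0,0,0]],
  [[0,0,0],[0,0,0]],
  [[0,0,0],[0,0,0]],
  [[0,0,0],[0,0,0]],
], claw=1, force=40)

```text
time_s: 5.5
position: [0.4326, -0.2161, 0.0613]
tool_rot: [[0.476, 0.879, -0.0], [0.879, -0.476, 0.0], [0.0, -0.0, -1.0]]
ft_force: [0.9, 0.0, -1.3]
grip_width: 0.0114
gripper_force: 41.8
```

Gripped at 11.4 mm, which fits the 12 mm bar. Next I lift, align to about 44° and stop short of the hub for a close look.

>>> move_arm([
  [[0,0,-0.3],[0,0,0]],
  [[0,0,-0.5],[0,0,0]],
  [[0,0,-0.5],[0,0,0]],
  [[0,0,-0.5],[0,0,0]],
  [[0,0,-0.5],[0,0,0]],
  [[0,0,-0.5],[0,0,0]],
  [[0,0,-0.2],[0,0,0.733]],
  [[0,0,0],[0,0,0.733]],
  [[0,0,0],[0,0,0.733]],
])

```text
time_s: 6.4
position: [0.4326, -0.2161, 0.2116]
tool_rot: [[0.722, 0.691, 0.0], [0.691, -0.722, -0.0], [0.0, 0.001, -1.0]]
ft_force: [-0.7, 0.2, -0.8]
grip_width: 0.0113
gripper_force: 41.8
```

>>> move_arm([
  [[0.336,-0.246,0],[0,0,0]],
  [[0.336,-0.246,0],[0,0,0]],
  [[0.336,-0.246,0],[0,0,0]],
  [[0.336,-0.246,0],[0,0,0]],
  [[0.336,-0.246,0],[0,0,0]],
  [[0.336,-0.246,0],[0,0,0]],
  [[0.336,-0.246,0],[0,0,0]],
  [[0.336,-0.246,0],[0,0,0]],
  [[0.336,-0.246,0],[0,0,0]],
  [[0.336,-0.246,0],[0,0,0]],
  [[0,0,0],[0,0,0]],
  [[0,0,0],[0,0,0]],
  [[0,0,0],[0,0,0]],
])

```text
time_s: 7.7
position: [0.468, -0.0116, 0.2113]
tool_rot: [[0.72, 0.694, -0.0], [0.694, -0.72, -0.0], [-0.0, 0.0, -1.0]]
ft_force: [-0.6, -0.1, -1.0]
grip_width: 0.0113
gripper_force: 41.8
```

```bash
python3 - <<'E'
from h import *
o=env.observe();print(np.round(o['tool_rot'],3),o['position'],o['time_s'],np.round(o['q'],1))
im=grab('wrist');np.savez('pics/w2',**im);cv2.imwrite('pics/w2.png',cv2.resize(im['frame'][...,::-1],(800,600),interpolation=cv2.INTER_CUBIC))
E
```

```text
[[ 0.72   0.694 -0.   ]
 [ 0.694 -0.72  -0.   ]
 [-0.     0.    -1.   ]] [ 0.4680403  -0.01158957  0.21129231] 7.7 [-15.9  15.6  90.4  -0.   74.   30.1]
```

View pics/w2.png

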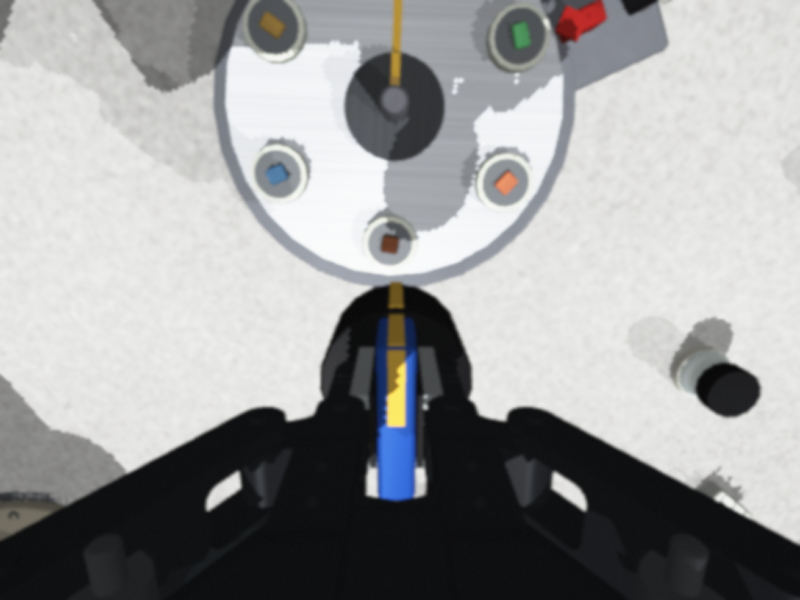

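The collar is at (394,106), the shaft tip at (395,99) and the stripe runs from (395,85) to (399,0), so the tool is nearly aligned. In the grip, the knob's bar-top middle (the yellow/blue boundary) is at (397,427).

```bash
python3 - <<'E'
from h import *
im=dict(np.load('pics/w2.npz'));s=1.5625;o=env.observe();R=np.array(o['tool_rot']);p=np.array(o['position'])
P=xyz(im)
T=lambda u,v,z:(R.T@(onz(im,u/s,v/s,z)-p)*1e3).round(1)
zt=p[2]+.0067
print('knob axis',T(397,427,zt),'bar end',T(397,348,zt),'near end',T(397,497,zt))
print('collar',T(394.5,106,.052),'shaft',T(395.5,99,.082))
print('stripe',T(395,78,.052),T(399,2,.042))
for nm,(u,v) in dict(shaft=(395,99),bar=(397,427),disc=(440,190),bar2=(397,480)).items(): print(nm,P[int(v/s),int(u/s)])
v,u=np.mgrid[:384,:512];w=(abs(u-395/s)<70)&(v<185)
d=w&(abs(P[...,2]-.052)<.0035)&(np.max(im['frame'],-1)<110)&(abs(u-395/s)<34)&(abs(v-106/s)<36)
print('collar fit',cv2.minEnclosingCircle((((P[d]-p)@R)[:,:2]*1e3).astype(np.float32)),d.sum())
t=w&(abs(P[...,2]-.082)<.006)&(abs(u-395/s)<12)&(abs(v-99/s)<12);print('shaft',((P[t]-p)@R).mean(0)*1e3,t.sum())
for a in[(558,36),(566,40)]:print('arrow',onz(im,a[0]/s,a[1]/s,.046))
b=(abs(P[...,2]-zt)<.006)&(abs(u-397/s)<14)&(v>215)&(v<322);l=((P[b]-p)@R)*1e3;print('bar',l.min(0),l.max(0),np.median(l,0))
E
```

```text
knob axis [-6.7 -0.4 -6.7] bar end [18.8 -0.5 -6.7] near end [-31.7  -0.4  -6.7]
collar [104.9  -1.7 159.3] shaft [104.4  -1.1 129.3]
stripe [120.1  -1.4 159.3] [162.3   0.9 169.3]
shaft [0.54204087 0.06231323 0.08221282]
bar [ 0.46384908 -0.01508533  0.21990192]
disc [0.52740689 0.00819576 0.04258819]
bar2 [ 0.45043443 -0.02802563  0.21963491]
collar fit ((104.151123046875, -2.275874376296997), 29.855724334716797) 2881
shaft [103.50622761  -1.91965541 129.60766553] 315
arrow [0.6363609  0.02048294 0.046     ]
arrow [0.63823319 0.01552392 0.046     ]
bar [-31.37447793  -6.5682866  -12.6358632 ] [21.01469668  6.11140508 -0.74137354] [-1.21838323 -0.50013882 -8.52724216]
```

>>> move_arm([
  [[0,0,0],[0,0,0.31]],
  [[0.368,-0.019,0],[0,0,0]],
  [[0.368,-0.019,0],[0,0,0]],
  [[0.368,-0.019,0],[0,0,0]],
  [[0.368,-0.019,0],[0,0,0]],
  [[0.368,-0.019,0],[0,0,0]],
  [[0.368,-0.019,0],[0,0,0]],
  [[0,0,0.24],[0,0,0]],
  [[0,0,0.24],[0,0,0]],
  [[0,0,0.24],[0,0,0]],
  [[0,0,0.24],[0,0,0]],
  [[0,0,0.24],[0,0,0]],
  [[0,0,0],[0,0,0]],
  [[0,0,0],[0,0,0]],
  [[0,0,0],[0,0,0]],
])

```text
time_s: 9.25
position: [0.5473, 0.0664, 0.1519]
tool_rot: [[0.749, 0.663, 0.001], [0.663, -0.749, -0.0], [0.001, 0.001, -1.0]]
ft_force: [-0.5, -0.4, -0.5]
grip_width: 0.0111
gripper_force: 41.8
```

```bash
python3 - <<'E'
from h import *
o=env.observe();print(np.round(o['tool_rot'],3),o['position'],o['time_s'],o['ft_force'])
im=grab('wrist');np.savez('pics/w3',**im);a=grab('side');np.savez('pics/s3',**a)
x=cv2.resize(im['frame'],(400,300),interpolation=cv2.INTER_AREA);y=cv2.resize(a['frame'][110:230,180:340],(400,300),interpolation=cv2.INTER_CUBIC)
cv2.imwrite('pics/c3.png',np.hstack([x,y])[...,::-1])
E
```

```text
[[ 0.749  0.663  0.001]
 [ 0.663 -0.749 -0.   ]
 [ 0.001  0.001 -1.   ]] [0.54734992 0.06642414 0.15187972] 9.25 [-0.54011568 -0.42021988 -0.53310028]
```

View pics/c3.png

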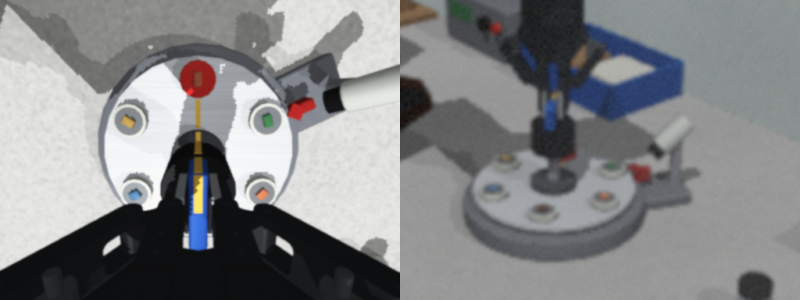

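Wrist view: the stripe on the collar and disc (u≈198) lines up with the knob's stripe, and the red dish is straight ahead at (198,79). Side view: the knob hangs right over the shaft. I'll lower it gently.

>>> move_arm([
  [[0,0,0.05],[0,0,0]],
  [[0,0,0.05],[0,0,0]],
  [[0,0,0.05],[0,0,0]],
  [[0,0,0.04],[0,0,0]],
  [[0,0,0.04],[0,0,0]],
  [[0,0,0],[0,0,0]],
])

```text
time_s: 9.95
position: [0.5469, 0.0665, 0.1395]
tool_rot: [[0.749, 0.663, -0.001], [0.663, -0.749, 0.0], [-0.0, -0.0, -1.0]]
ft_force: [0.0, 0.0, -0.2]
grip_width: 0.0113
gripper_force: 41.8
```

```bash
python3 - <<'E'
from h import *
im=dict(np.load('pics/w3.npz'));R=np.array([[.749,.663,.001],[.663,-.749,0],[.001,.001,-1]]);p=np.array([.54735,.06642,.15188])
P=xyz(im);v,u=np.mgrid[:384,:512];h=cv2.cvtColor(im['frame'],cv2.COLOR_RGB2HSV)
m=((h[...,0]<6)|(h[...,0]>174))&(h[...,1]>130)&(abs(u-253)<28)&(abs(v-101)<28)&(abs(P[...,2]-.052)<.005)
print('red dish',np.array(cv2.minEnclosingCircle((((P[m]-p)@R)[:,:2]*1e3).astype(np.float32))[0]),m.sum())
L=(P-p)@R
# white rims
for c in[(128,121),(267,120),(135,193),(262,193)]:
    q=(np.hypot(u-c[0]*1.28,v-c[1]*1.28)<26)&(abs(P[...,2]-.0515)<.0025)
    print(c,cv2.minEnclosingCircle((L[q][:,:2]*1e3).astype(np.float32)))
b=(abs(L[...,2]+.0067)<.006)&(abs(u-254)<12)&(v>215)&(v<322);l=L[b]*1e3;print('bar',l.min(0),l.max(0))
print(env.observe()['position'],env.observe()['ft_force'])
E
```

```text
red dish [73.60216522 -1.19780803] 1489
(128, 121) ((32.743553161621094, -70.58765411376953), 17.872819900512695)
(267, 120) ((33.80473327636719, 70.79718780517578), 19.435707092285156)
(135, 193) ((-47.83359146118164, -70.31654357910156), 18.020341873168945)
(262, 193) ((-47.21862030029297, 69.6329116821289), 17.887548446655273)
bar [-31.93741961  -5.81067521 -10.96720168] [20.7688001   4.98720013 -1.07192428]
[0.54691337 0.06646382 0.13950556] [ 0.02436719  0.0428604  -0.15129909]
```

>>> move_arm([
  [[0,0,0.05],[0,0,0]],
  [[0,0,0.05],[0,0,0]],
  [[0,0,0.05],[0,0,0]],
  [[0,0,0],[0,0,0]],
])

```text
time_s: 10.35
position: [0.5469, 0.0665, 0.1319]
tool_rot: [[0.749, 0.663, -0.001], [0.663, -0.749, 0.0], [-0.0, -0.0, -1.0]]
ft_force: [-0.8, -0.1, -0.2]
grip_width: 0.0113
gripper_force: 41.8
```

The underside is now below the key top with no force, so the key is in the slot.

>>> move_arm([
  [[0,0,0.06],[0,0,0]],
  [[0,0,0.06],[0,0,0]],
  [[0,0,0.06],[0,0,0]],
  [[0,0,0.06],[0,0,0]],
  [[0,0,0.06],[0,0,0]],
  [[0,0,0.02],[0,0,0]],
  [[0,0,0],[0,0,0]],
])

```text
time_s: 11.05
position: [0.547, 0.0664, 0.1161]
tool_rot: [[0.749, 0.663, -0.0], [0.663, -0.749, 0.0], [-0.0, -0.0, -1.0]]
ft_force: [0.7, -1.0, -0.7]
grip_width: 0.0111
gripper_force: 41.8
```

>>> move_arm([
  [[0,0,0.02],[0,0,0]],
  [[0,0,0.02],[0,0,0]],
  [[0,0,0],[0,0,0]],
])

```text
time_s: 11.35
position: [0.547, 0.0665, 0.1143]
tool_rot: [[0.749, 0.663, -0.0], [0.663, -0.749, 0.0], [-0.0, -0.0, -1.0]]
ft_force: [0.7, -1.5, -1.7]
grip_width: 0.0113
gripper_force: 41.8
```

>>> move_arm([
  [[0,0,0.014],[0,0,0]],
  [[0,0,0.01],[0,0,0]],
  [[0,0,0],[0,0,0]],
  [[0,0,0],[0,0,0]],
])

```text
time_s: 11.75
position: [0.5471, 0.0665, 0.1131]
tool_rot: [[0.749, 0.663, 0.0], [0.663, -0.749, -0.0], [-0.0, 0.0, -1.0]]
ft_force: [-0.4, -0.4, -1.4]
grip_width: 0.0111
gripper_force: 41.8
```

The knob is at seat height. Now I turn clockwise about the hub axis, which is 6.5 mm behind the TCP along tool x.

>>> move_arm([
  [[-0.0006,0.0127,0],[0,0,0.7]],
  [[-0.0006,0.0127,0],[0,0,0.7]],
  [[-0.0006,0.0127,0],[0,0,0.7]],
  [[-0.0006,0.0127,0],[0,0,0.7]],
  [[-0.0006,0.0127,0],[0,0,0.7]],
  [[-0.0006,0.0127,0],[0,0,0.7]],
  [[-0.0006,0.0127,0],[0,0,0.7]],
  [[-0.0006,0.0127,0],[0,0,0.7]],
  [[-0.0006,0.0127,0],[0,0,0.7]],
  [[-0.0006,0.0127,0],[0,0,0.7]],
  [[0,0,0],[0,0,0]],
  [[0,0,0],[0,0,0]],
], force=60)

```text
time_s: 12.95
position: [0.5485, 0.0606, 0.1132]
tool_rot: [[0.969, -0.248, 0.0], [-0.248, -0.969, 0.0], [0.0, -0.0, -1.0]]
ft_force: [0.3, -0.2, -1.3]
grip_width: 0.011
gripper_force: 64.1
```

```bash
cat > ang.py <<'E'
from h import *
import sys
o=env.observe();R=np.array(o['tool_rot']);p=np.array(o['position']);print('yaw x',np.degrees(np.arctan2(R[1,0],R[0,0])),p,o['ft_force'],o['wrist_torque'],o['time_s'])
im=grab('wrist');np.savez('pics/'+sys.argv[1],**im)
P=xyz(im);L=((P-p)@R)*1e3;h=cv2.cvtColor(im['frame'],cv2.COLOR_RGB2HSV)
m=((h[...,0]<6)|(h[...,0]>174))&(h[...,1]>130)&(h[...,2]>60)&(P[...,2]>.03)&(P[...,2]<.075)
n,l,st,c=cv2.connectedComponentsWithStats(m.astype(np.uint8))
hub=np.array([-6.5,-.3])
for i in range(1,n):
    if st[i,4]>100:
        q=L[l==i][:,:2];cc=np.array(cv2.minEnclosingCircle(q.astype(np.float32))[0])-hub
        k=q-hub;r=np.hypot(*k.T);t=k[np.argsort(r)[:12]].mean(0);mm=k.mean(0)
        print(st[i],'circ',cc,np.hypot(*cc),np.degrees(np.arctan2(cc[1],cc[0])),'mean ang',np.degrees(np.arctan2(mm[1],mm[0])),'tip',np.hypot(*t),np.degrees(np.arctan2(t[1],t[0])))
cv2.imwrite('pics/'+sys.argv[1]+'.png',cv2.resize(im['frame'][...,::-1],(800,600),interpolation=cv2.INTER_CUBIC))
E
python3 ang.py w4
```

```text
yaw x -14.348823012188948 [0.54847803 0.06056821 0.11315709] [ 0.27498227 -0.17363605 -1.25364957] [-0.01766713 -0.0309382   0.00806245] 12.95
[ 264   11   32   53 1043] circ [115.13220978  16.94228821] 116.37210515432778 8.37128374352591 mean ang 7.968047401228487 tip 102.26830601787347 8.08193946859655
[ 200   72   55   58 2193] circ [ 78.52413177 -16.9502594 ] 80.33274901750626 -12.18099724192772 mean ang -11.931326772355996 tip 63.48652655367392 -13.193690547047469
```

View pics/w4.png

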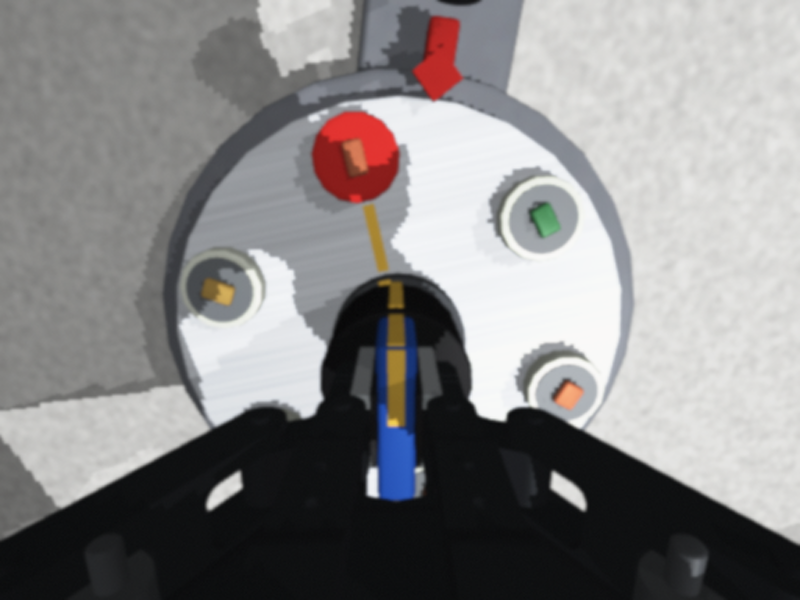

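The dish, at -12° in the tool frame, trails the knob through the play. The arrow is at +8°, so 20.2° remain.

>>> move_arm([
  [[-0.0005,0.0115,0],[0,0,0.63]],
  [[-0.0005,0.0115,0],[0,0,0.63]],
  [[-0.0005,0.0115,0],[0,0,0.63]],
  [[-0.0005,0.0115,0],[0,0,0.63]],
  [[0,0,0],[0,0,0]],
  [[0,0,0],[0,0,0]],
])

```text
time_s: 13.6
position: [0.5476, 0.0585, 0.1132]
tool_rot: [[0.824, -0.566, 0.0], [-0.566, -0.824, 0.0], [0.0, -0.0, -1.0]]
ft_force: [0.5, 0.0, -1.7]
grip_width: 0.011
gripper_force: 64.1
```

```bash
python3 ang.py w5
```

```text
yaw x -34.469954498916145 [0.54762426 0.05847356 0.1131713 ] [ 0.52255107  0.02838097 -1.71795641] [-0.01182857 -0.26525436 -0.00222358] 13.6
[ 200   13   32   53 1051] circ [113.46088409 -24.33576698] 116.04137957685015 -12.105726320219745 mean ang -11.933514997000788 tip 101.93930156399175 -11.914898444796123
[ 198   72   56   58 2186] circ [ 78.42472839 -18.34353371] 80.54143810766219 -13.164802531391082 mean ang -12.43639864131931 tip 63.477703479820285 -13.231818967148529
```

The dish is within about 1° of the arrow. I back the knob off within its play so the slot is centred on the key, then look again.

>>> move_arm([
  [[0,-0.008,0],[0,0,-0.44]],
  [[0,-0.008,0],[0,0,-0.44]],
  [[0,0,0],[0,0,0]],
  [[0,0,0],[0,0,0]],
])

```text
time_s: 14.05
position: [0.5478, 0.0591, 0.1131]
tool_rot: [[0.886, -0.464, -0.0], [-0.464, -0.886, 0.0], [-0.0, 0.0, -1.0]]
ft_force: [0.6, -0.3, -1.6]
grip_width: 0.0109
gripper_force: 64.1
```

```bash
python3 ang.py w6
```

```text
yaw x -27.641793184080523 [0.5478313  0.05913648 0.11310965] [ 0.55339241 -0.33095473 -1.64518139] [ 0.0054618  -0.01639521 -0.01276068] 14.05
[ 222    9   31   53 1040] circ [116.03913879 -10.8839323 ] 116.5484522181521 -5.358401084102523 mean ang -5.231965217237117 tip 102.3464410336187 -5.187215381603169
[ 213   68   56   58 2214] circ [80.6427536 -8.9632618] 81.13934785521796 -6.342266217694126 mean ang -5.814340815379284 tip 64.08562926901912 -5.939678002441435
```

>>> move_arm([
  [[0,0,0],[0,0,0]],
  [[0,0,0],[0,0,0]],
  [[0,0,0],[0,0,0]],
  [[0,0,0],[0,0,0]],
  [[0,0,0],[0,0,0]],
  [[0,0,0],[0,0,0]],
], claw=0.5)

```text
time_s: 14.7
position: [0.548, 0.0591, 0.1131]
tool_rot: [[0.886, -0.463, 0.0], [-0.463, -0.886, -0.0], [0.0, -0.0, -1.0]]
ft_force: [0.1, 0.1, -0.8]
grip_width: 0.0423
gripper_force: 0.0
```

>>> move_arm([
  [[0,0,-0.2],[0,0,0]],
  [[0,0,-0.4],[0,0,0]],
  [[0,0,-0.4],[0,0,0]],
  [[0,0,-0.4],[0,0,0]],
  [[0,0,-0.4],[0,0,0]],
  [[0,0,-0.4],[0,0,0]],
  [[0,0,-0.2],[0,0,0]],
  [[0,0,0],[0,0,0]],
  [[0,0,0],[0,0,0]],
])

```text
time_s: 15.6
position: [0.5477, 0.0591, 0.2325]
tool_rot: [[0.886, -0.464, -0.001], [-0.464, -0.886, 0.0], [-0.001, 0.0, -1.0]]
ft_force: [-0.1, -0.2, -0.5]
grip_width: 0.0428
gripper_force: 0.0
```

```bash
python3 ang.py w7; python3 - <<'E'
from h import *
im=dict(np.load('pics/w7.npz'));P=xyz(im);h=cv2.cvtColor(im['frame'],cv2.COLOR_RGB2HSV)
m=(h[...,1]>110)&(h[...,2]>60)&(abs(P[...,2]-.12)<.007)
q=P[m];print('bar top z',np.median(q[:,2]),cv2.minAreaRect(q[:,:2].astype(np.float32)),m.sum())
d=abs(P[...,2]-.042)<.002;print('disc z',np.median(P[d][:,2]))
E
```

```text
yaw x -27.617275951776247 [0.5476636  0.05910977 0.2325429 ] [-0.0962649  -0.17981497 -0.51277333] [0.02360925 0.02418009 0.01861343] 15.6
[234  49  19  31 356] circ [116.72393799 -11.11513729] 117.25196790028258 -5.439637261959404 mean ang -5.358962263074967 tip 103.83214458053729 -5.286189088856733
[229  85  33  34 794] circ [80.6580658  -8.66985626] 81.12268477770452 -6.1351112887540245 mean ang -6.107367207800075 tip 65.02397766900987 -5.783269214812537
bar top z 0.12039180462922046 ((0.54262775182724, 0.062210869044065475), (0.01154578197747469, 0.051932815462350845), 62.588260650634766) 644
disc z 0.04248706487943088
```

View pics/w7.png

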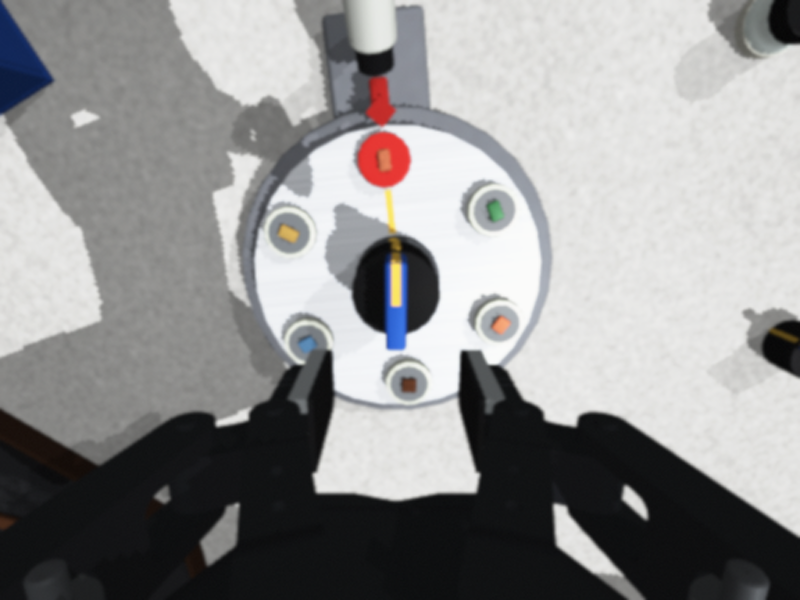

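The knob's bar top is at 120.4 mm (120 expected when seated), with the knob level and centred. The red dish at (385,160) is in line with the arrow at (380,110), within 1°. The slot is within 6° of the key, and the gripper is clear.

```bash
python3 -c "
from rig import env
print(env.close_job())"
```

```text
the job is handed in; nothing more can be done
None
```

The job is handed in, though the judge's result isn't shown: by my last measurements the knob sits fully down on the keyed shaft, the red dish is within about 1° of the arrow, and the gripper is clear.

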